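# Roll a cartridge fuse onto its test contacts

## Task

Roll the cartridge fuse along the test bed, over the low sill and up to the sprung contact bar, by pushing its side with the fingers; do not lift it, and let only the fuse touch the bar. Hold it against the bar with a steady push of 5 to 10 N for a second so that the reading can be taken, never letting it hit or press the bar with more than 14 N. Then back off gently so that the fuse is left lying still behind the sill at the mark, and leave the other things on the bench where they are.

Things in the scene. Friction and masses are not known exactly. Their poses are not given: they have to be found in the camera images.
- bed: Fixed grey plate on the bench, 134 mm wide, 10 mm thick, x = -118 to 138 mm; origin on the bench top, midway between its rails; x is the rolling direction, z up; rolling surface at z = 10 mm. Aluminium guide rails along x, inner faces at y = +-54 mm, 12 mm high, x = -110 to 130 mm. A round sill 1.2 mm high, 8 mm wide, crosses it at x = 40 mm (a bump of a few N); the contact head is past it.
- mark (a point): Middle of the mark, a white line across the bed's surface (bed x = 58.5, y = 0, z = 10 mm) with a dark line on each rail, between the sill and the contact head. The head is clamped at a different place each time and is not reported, so it must be felt for or seen: the fuse first touches the bar with its axis anywhere from 7 mm before the mark to 7 mm past it.
- fuse_center (a point): Centre of the loose cartridge fuse, a smooth cylinder 32 mm thick, 100 mm long, white ceramic with steel end caps, 0.17 to 0.35 kg, lying across the bed between the rails, axis 16 mm above the surface. Its y axis is the cylinder's axis; x and z turn as it rolls. Starts at bed x = -85 to -30 mm. Rolls easily: let go at 50 mm/s it runs on about 8 mm.
- contact_bar (a joint): Travel in m of the sprung contact bar, 0 when free, growing as it is pushed in along the bed's x; end stop at 3 mm. Black bar 96 mm long across the bed with two brass pads, 7 to 25 mm above the surface, before the fixed black head (26 x 100 mm, 30 mm above the surface). Very stiff spring, 20 N per mm from zero: too little travel to judge the push by.
- tip_tin: Bystander: small round white tin, 50 mm across, 24 mm high; origin under its centre on the bench. Leave it where it is.
- heat_tape: Bystander: roll of amber film tape, 58 mm across, 16 mm high; origin under its centre on the bench. Leave it where it is.
- coupler_spare: Bystander: black moulded plug, 83 x 28 x 19 mm; origin under its centre on the bench. Leave it where it is.
- tweezers_steel: Bystander: steel tweezers, 128 mm long, 10 mm high; origin under its centre on the bench. Leave it where it is.
- side_cutters: Bystander: side cutters with blue grips, 106 mm long, 9 mm high; origin under its centre on the bench. Leave it where it is.
- solder_spool: Bystander: reel of solder wire standing on its flange, 60 mm across, 48 mm high; origin under its centre on the bench. Leave it where it is.
Mind the look-alikes: they are no part of the job. Of the things that look like the part that bears fuse_center, the larger one is meant.

How it is judged:
On the way, in this order (a step that is already met when the one before it is completed fails the run):
1. the fuse rolls along the bed towards the sill (angular speed of fuse above 0.2 rad/s and x of fuse_center in the frame of bed between -0.02 and 0.045 m), for 0.1 s.
2. the fuse is held against the contact bar with 5 to 10 N for 0.8 s (contact force between fuse and contact_bar between 5 and 10 N and x of fuse_center in the frame of bed above 0.047 m), for 0.8 s.
At the end, for the whole second after the job is handed in: The fuse lies still on the bed (slower than 5 mm/s, not up on anything) behind the sill at the mark, its axis 44 to 70 mm along the bed's x from the bed's origin, pressing the contact bar with less than 2 N (x of fuse_center in the frame of bed between 0.044 and 0.07 m and z of fuse_center in the frame of bed between 0.0235 and 0.0285 m and contact force between fuse and contact_bar below 2 N and linear speed of fuse below 0.005 m/s); the robot touches nothing.
It fails at once if the fuse hits or presses the contact bar with more than 14 N (contact force between fuse and contact_bar above 14 N).
It fails at once if the fuse is lifted more than 8 mm off the bed (z of fuse_center in the frame of bed above 0.034 m).
It fails at once if the fingers or the arm push the contact bar directly (contact force between any of the fingers, the arm and contact_bar above 1 N).
It fails at once if another thing on the bench is moved more than 20 mm (distance of any of tip_tin, heat_tape, coupler_spare, tweezers_steel, side_cutters, solder_spool from where it was at the start of the episode above 0.02 m).
It also fails if it takes over 59 s, if anything falls off the work surface, if the arm or the gripper's body presses on something with over 40 N, if the wrist force passes 120 N, or if a joint passes its speed limit or range.

## Robot

A 7-joint arm with a two-finger parallel gripper is mounted at the origin on a cart in front of the work surface, level with it; the furniture and walls round the work are solid. World frame = base frame: x ahead of the robot, y to its left, z up, the work surface at z = 0. Lengths are in m, angles in rad, forces in N, time in s.
With the tool pointing down it reaches from about 0.4 to 0.875 m from the base axis. Payload 19.3 kg.
Tool frame: the origin (TCP) lies at the very end of the fingers, on their centre line; the grasp point (between the pads) lies bot.grasp_offset behind it (bot.grasp_offset is the distance from the TCP to the grasp point, in m); z points along the fingers, y is the direction in which the jaws open and shut (so a half turn about z gives the same grasp; the last joint's range is limited). The gripper opens to 85 mm and grips with 20 to 120 N. Pads are 22 mm wide; open, the fingers measure 114 mm over their backs; the gripper's body (76 mm by 85 mm) begins 54 mm behind the grasp point. The pads swing forward as they close: fully open they stand 13 mm farther back than shut.
Start: joints at [-1.23, 0.521, -0.036, 1.599, 0.021, 1.021, -0.113], TCP at [0.25, 0.573, 0.231] pointing down, gripper open.
Joint ranges: [-2.91, 2.91], [-0.3, 2.13], [-1.5, 1.42], [0.17, 2.43], [-1.26, 4.41], [0.16, 1.93], [-2.52, 2.52]. Speed limits (rad/s): [1.89, 1.89, 2.39, 2.39, 3.01, 3.01, 3.01].

## Interface

Orientations are given as [roll, pitch, yaw] about the fixed x, y, z axes, in that order (R = Rz(yaw) Ry(pitch) Rx(roll)).
In Python, from workcell import bot gives the robot as it stands. The module is installed in compiled form; this text tells all that it offers.
- The arm moves only by the shell command python3 -m handwheel 'ROWS' [OPENING] [FORCE]. ROWS is JSON, a list of rows, each a list of 6 numbers: the shift along the tool's x, y, z as a fraction of full scale, then the turn, a rotation vector about the tool's x, y, z as a fraction of full scale. In form: [[x, y, z, rx, ry, rz], ...]. A call has 1 to 8 rows; each row shifts and turns the commanded pose from where the row before left it, along the tool's axes as they then stand; what a row does not reach is not made up. Full scale, the value 1, is 0.025 m for a shift and 360 degrees for a turn. A row lasts 1/8 s, in which the tool goes at most 62.5 mm and 10.7 degrees, less where a joint would pass 70% of its speed; a pose out of reach is approached as far as the arm can. A call with a number of a shift or a turn outside -1 to 1 is refused whole. A call with a gripper value outside its range is refused whole. OPENING is the closure, from -1 (fully open) to 1 (shut), set as the call begins (- or left out, the last holds). The fingers move at their own pace and stop on an object; FORCE is the grip in N (left out, the last holds). Time passes only in rows, so rows that do not move let the fingers close. It gives the time, the measured TCP pose, the force and the opening at its end, in the units of the state.
- bot.observe(): the state, without advancing time (a new reading comes with each control period).
- bot.grab_frame(name): name is "scene" or "top" or "wrist"; returns a dict with "pixels" (384x512x3 uint8, blue, green, red), "vertical_fov" (degrees; the focal length in pixels is half the picture's height over the tangent of half this angle, whatever the lens; pixels are square), "cx", "cy" (the principal point, pixels), "R" (3x3) and "t" (3): a world point X has camera coordinates R X + t. Camera axes: x right, y down, z forward; pixel columns grow to the right and rows downward; lengths in m; the calibration is good to about 2 mm. A picture is of the moment at which its call begins. There is no depth.
- bot.job_done(): hands the job in, once; it reports no verdict.
Trained networks look in a picture, given as the dict that the camera call returned (one of the last four; its "shot" number tells which), for a name from the list of things; names that differ only in an ending like _2 or _b are one class to them, and where a whole thing is asked for, a point or a joint stands for the part that bears it (a point fixed in the world has none). Each returns a list of dicts, best first, with "score" (0 to 1); they miss things now and then, are a little off and sometimes report something else, mostly with a low value. They report only what shows in the picture. A call takes as long as a camera call. They do not tell look-alikes from the thing itself.
- bot.trace(picture, thing): "region" (384x512 bool, what is visible of it) and "point" ([column, row] in pixels, amid what is visible of it).
The state is a dict: "clock": time; "qpos": joint angles; "qd": joint speeds; "joint_efforts": joint torques, N m; "position": TCP position; "tool_rot": TCP orientation; "force": force on the tool from outside, world axes, zero at the start; "moment": the same for the moment, N m; "grip_width": finger opening in m.
Only numpy, scipy, OpenCV 4.12 (cv2) and the standard library are available. Lean on these libraries where they do the work, as an engineer would, in place of code of your own. Each camera call takes 0.05 s, during which the arm holds its last target.

## Working session

There is one attempt and no reset: what is moved stays moved. The work goes in short steps, Python scripts to look and compute and a shell command to move; the robot and the scene stay as the last step left them, time stands still between calls to the robot, and variables do not carry over. Pictures are saved under pics/ and viewed, and the job is handed in when it is done.

```bash
mkdir -p pics; python3 - <<'E'
from workcell import bot
import cv2,numpy as np
s=bot.observe()
for k in s: print(k,np.round(s[k],4))
print(bot.grasp_offset)
for n in ["scene","top"]:
    p=bot.grab_frame(n); cv2.imwrite(f"pics/{n}0.png",p["pixels"])
    np.savez(f"{n}0.npz",R=p["R"],t=p["t"],f=192/np.tan(np.radians(p["vertical_fov"])/2),c=[p["cx"],p["cy"]])
    print(n,p["vertical_fov"],p["cx"],p["cy"],np.round(p["R"],3).tolist(),np.round(p["t"],3))
    for th in ["bed","fuse_center","contact_bar"]:
        for d in bot.trace(p,th): print(th,round(d["score"],2),np.round(d["point"],1),d["region"].sum())
E
```

```text
clock 0.0
qpos [-1.2302  0.522  -0.0363  1.6     0.0212  1.0211 -0.1128]
qd [ 0.0001  0.0004 -0.0001 -0.0002 -0.0018  0.0008  0.0013]
joint_efforts [-1.40000e-03 -9.27125e+01  1.97880e+00 -3.69938e+01  1.77000e-02
  8.10000e-03 -1.00000e-04]
position [0.2495 0.5727 0.2307]
tool_rot [-3.1404e+00  1.0000e-04  2.7308e+00]
force [-0.199  -0.5106  0.233 ]
moment [ 0.0789  0.0006 -0.0031]
grip_width 0.0853
0.0187
scene 43.48103686054803 252.09890537624128 184.85976913613084 [[0.729, -0.685, -0.011], [-0.476, -0.495, -0.727], [0.492, 0.535, -0.687]] [-0.407  0.395  1.099]
bed 0.81 [265.3 199.9] 2133
fuse_center 0.53 [280.4 207.6] 348
fuse_center 0.5 [329.7 227. ] 197
contact_bar 0.58 [187.4 147.3] 176
top 51.79470159024609 254.51313139161076 193.74378176794718 [[0.016, -1.0, -0.007], [-0.986, -0.014, -0.167], [0.167, 0.01, -0.986]] [0.111 0.656 0.882]
bed 0.85 [279.8 195.5] 4256
fuse_center 0.9 [308.5 189.5] 497
fuse_center 0.49 [361.8 168.8] 247
contact_bar 0.66 [251.9 203.4] 76
```

```bash
python3 - <<'E'
import cv2
a=cv2.imread("pics/top0.png"); cv2.imwrite("pics/top0c.png",cv2.resize(a[120:260,190:400],None,fx=3.8,fy=3.8,interpolation=cv2.INTER_CUBIC))
E
```

```text
(no output)
```

View pics/top0.png

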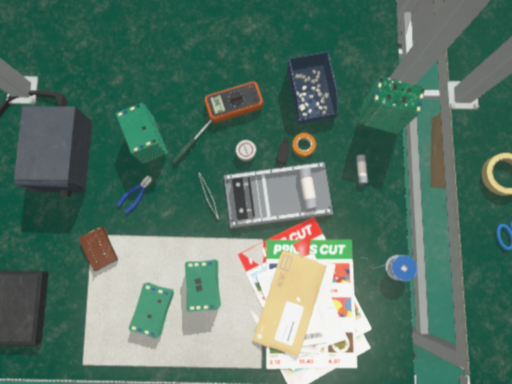

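View pics/scene0.png

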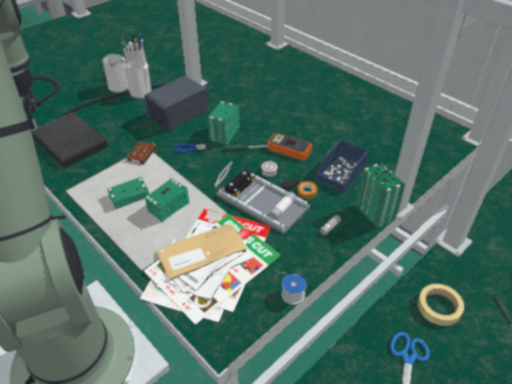

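```bash
sleep 1
```

```text
(no output)
```

View pics/top0c.png

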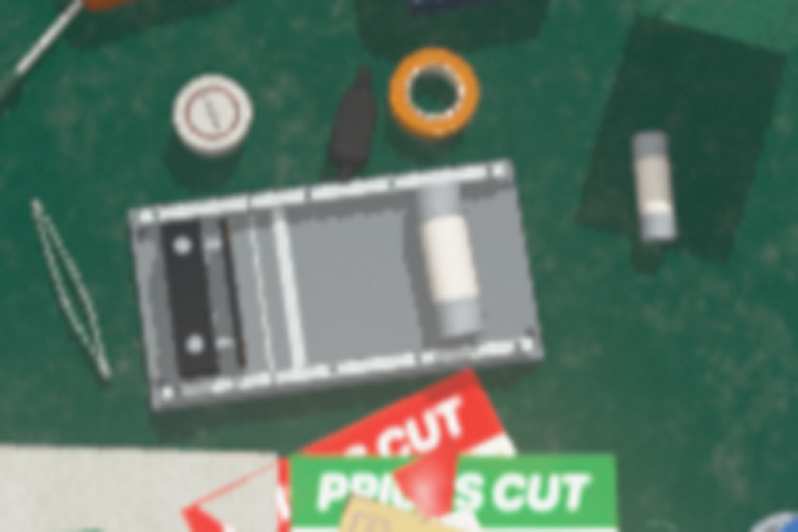

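The look-alikes are the fuse on the bed at (308,189) and a smaller one on the bench at (362,168). The one on the bed is meant: it is larger and lies between the rails. I'll measure the poses.

```bash
cat > h.py <<'E'
import numpy as np,cv2
def cam(p): return dict(R=np.array(p["R"]),t=np.array(p["t"]),f=192/np.tan(np.radians(p["vertical_fov"])/2),c=np.array([p["cx"],p["cy"]]))
def back(c,uv,z):
    uv=np.atleast_2d(uv).astype(float)
    d=np.c_[(uv-c["c"])/c["f"],np.ones(len(uv))]@c["R"]
    o=-c["R"].T@c["t"]
    return o+d*((z-o[2])/d[:,2])[:,None]
def proj(c,X):
    q=np.atleast_2d(X)@c["R"].T+c["t"]; return q[:,:2]/q[:,2:]*c["f"]+c["c"]
E
python3 - <<'E'
from workcell import bot
from h import *
p=bot.grab_frame("top"); c=cam(p)
# outer rail-top corners in crop
cr=np.array([[133,212],[510,163],[541,352],[155,402]])/3.8+[190,120]
for z in (0.01,0.022): 
    X=back(c,cr,z); print(np.round(X,4).tolist(), np.linalg.norm(np.roll(X,-1,0)-X,axis=1))
for d in bot.trace(p,"fuse_center"): 
    r=d["region"]; pts=np.argwhere(r)[:,::-1]; X=back(c,pts,0.03)
    print(d["score"],cv2.minAreaRect((X[:,:2]*1000).astype(np.float32)))
for th in ["bed","contact_bar","tip_tin","heat_tape","coupler_spare","tweezers_steel","side_cutters","solder_spool"]:
  for d in bot.trace(p,th)[:2]:
    X=back(c,np.argwhere(d["region"])[:,::-1],0.015); print(th,round(d["score"],2),np.round(d["point"]),cv2.minAreaRect((X[:,:2]*1000).astype(np.float32)))
E
```

```text
[[0.7061, 0.1962, 0.01], [0.7428, -0.0527, 0.01], [0.6171, -0.0711, 0.01], [0.5809, 0.1785, 0.01]] [0.25162878 0.12704694 0.25213809 0.12647291]
[[0.7035, 0.1952, 0.022], [0.7397, -0.0507, 0.022], [0.6156, -0.0688, 0.022], [0.5799, 0.1776, 0.022]] [0.24851517 0.12547488 0.24901818 0.12490796]
0.72 ((675.5160522460938, -7.457340240478516), (106.33356475830078, 36.03389358520508), 9.076083183288574)
0.72 ((725.0396728515625, -139.75070190429688), (73.61955261230469, 24.398801803588867), 4.007474422454834)
bed 0.63 [280. 196.] ((660.734375, 64.77836608886719), (133.38705444335938, 254.31068420410156), 8.488321304321289)
contact_bar 0.59 [279. 155.] ((768.3667602539062, 51.82742691040039), (26.603321075439453, 75.02568817138672), 79.14907836914062)
tip_tin 0.67 [250. 149.] ((772.3493041992188, 144.69683837890625), (46.934757232666016, 45.54191207885742), 0.7798744440078735)
tip_tin 0.64 [281. 152.] ((767.4724731445312, 50.95162582397461), (25.574033737182617, 77.60042572021484), 76.74588775634766)
heat_tape 0.73 [312. 147.] ((788.734130859375, -1.6020240783691406), (55.78446960449219, 60.9014892578125), 46.44053649902344)
coupler_spare 0.68 [282. 153.] ((768.5185546875, 53.84459686279297), (73.00485229492188, 25.12532615661621), 0.10471601039171219)
coupler_spare 0.23 [306. 137.] ((789.791015625, -0.8201255798339844), (55.346031188964844, 59.85233688354492), 63.9411506652832)
side_cutters 0.58 [141. 195.] ((660.0403442382812, 419.96014404296875), (45.91999816894531, 109.29737091064453), 59.781822204589844)
solder_spool 0.88 [403. 266.] ((486.11724853515625, -231.75521850585938), (71.50968170166016, 61.24534606933594), 87.71691131591797)
```

```bash
python3 -m handwheel '[[-1,-0.6,0,0,0,0.02],[-1,-0.5,0,0,0,0.02],[-1,-0.3,0,0,0,0.02],[-1,-0.2,0,0,0,0.02],[-1,0,0,0,0,0.02],[-1,0.1,0,0,0,0.02],[-1,0.3,0,0,0,0.02],[-1,0.4,0,0,0,0.02]]' 0
cat > d.py <<'E'
import sys
from workcell import bot
from h import *
from scipy.spatial.transform import Rotation as Ro
s=bot.observe()
R=Ro.from_euler('xyz',s["tool_rot"]); T=np.array(eval(sys.argv[1])); yaw=np.radians(float(sys.argv[2]))
Rt=Ro.from_euler('xyz',[np.pi,0,yaw])
print(s["clock"],np.round(s["position"],4),np.round(s["tool_rot"],4),np.round(s["force"],2),s["grip_width"])
print("fullscale xyz",np.round(R.inv().apply(T-s["position"])/.025,3),"rot",np.round((R.inv()*Rt).as_rotvec()/2/np.pi,4))
E
python3 d.py '[0.679,-0.06,0.2]' 98.4
```

```text
clock: 1.9
position: [0.3747, 0.4012, 0.2314]
tool_rot: [3.141, -0.0, 1.721]
force: [0.9, 0.1, 0.4]
grip_width: 0.0423
1.9 [0.3747 0.4012 0.2314] [ 3.1414e+00 -2.0000e-04  1.7214e+00] [0.87 0.11 0.4 ] 0.0422761686760176
fullscale xyz [-20.067   9.266   1.253] rot [ 0.     -0.      0.0006]
```

```bash
python3 -m handwheel '[[-1,0.46,0,0,0,0],[-1,0.46,0,0,0,0],[-1,0.46,0,0,0,0],[-1,0.46,0,0,0,0],[-1,0.46,0,0,0,0],[-1,0.46,0,0,0,0],[-1,0.46,0,0,0,0],[-1,0.46,0,0,0,0]]'
python3 -m handwheel '[[-1,0.46,0,0,0,0],[-1,0.46,0,0,0,0],[-1,0.46,0,0,0,0],[-1,0.46,0,0,0,0],[-1,0.46,0,0,0,0],[0,0,0,0,0,0]]'
python3 d.py '[0.679,-0.06,0.2]' 98.4
python3 - <<'E'
from workcell import bot
import cv2
p=bot.grab_frame("wrist"); cv2.imwrite("pics/w1.png",p["pixels"]); import pickle; pickle.dump(dict(p),open("w1.pkl","wb"))
E
```

```text
clock: 2.9
position: [0.4964, 0.2177, 0.2314]
tool_rot: [3.141, -0.0, 1.726]
force: [0.6, -0.1, -0.4]
grip_width: 0.0429
clock: 3.65
position: [0.5727, 0.1018, 0.2313]
tool_rot: [3.141, 0.001, 1.723]
force: [-0.0, 0.4, -1.5]
grip_width: 0.0427
3.65 [0.5727 0.1018 0.2313] [3.1413e+00 8.0000e-04 1.7226e+00] [-0.03  0.39 -1.5 ] 0.04272612749363988
fullscale xyz [-7.039  3.223  1.258] rot [0.     0.0001 0.0008]
```

View pics/w1.png

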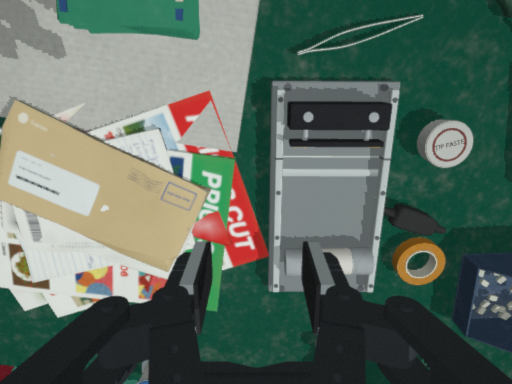

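The bed shows at about (273–400, 82–292), with its head at (340,115), the bar at (336,143), the sill at (330,172), and the fuse between the fingers at about (325,262). I'll enlarge it for an exact fit.

```bash
python3 - <<'E'
import cv2
a=cv2.imread("pics/w1.png"); cv2.imwrite("pics/w1c.png",cv2.resize(a[70:300,260:410],None,fx=2.6*1,fy=2.6,interpolation=cv2.INTER_CUBIC))
cv2.imwrite("pics/w1d.png",cv2.resize(a[75:185,262:408],None,fx=5.4,fy=5.4,interpolation=cv2.INTER_CUBIC))
E
```

```text
(no output)
```

View pics/w1c.png

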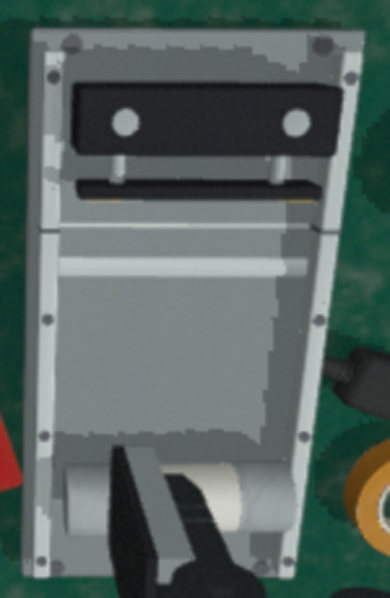

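View pics/w1d.png

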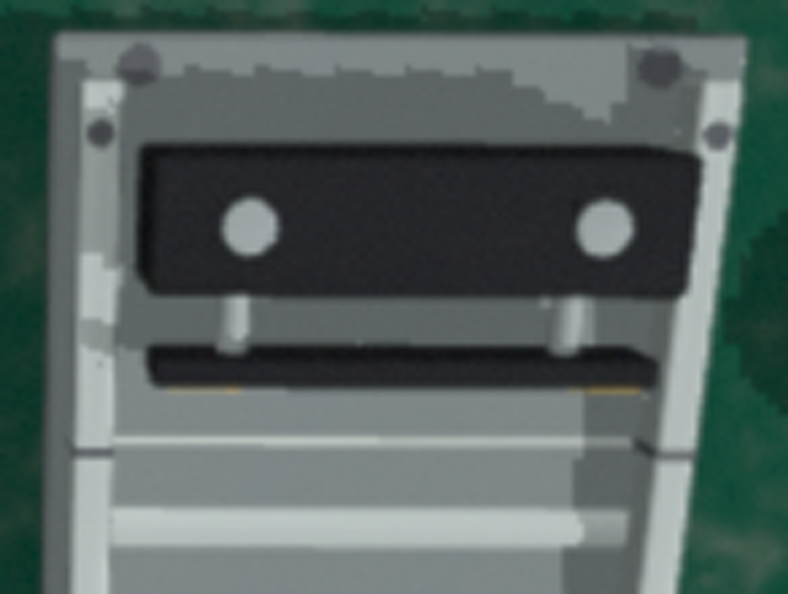

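```bash
python3 - <<'E'
import pickle
from h import *
from scipy.optimize import least_squares
p=pickle.load(open("w1.pkl","rb")); c=cam(p); o=np.array([262,75])
M=np.array([[138,67,10],[138,-67,10],[-118,67,10],[58.5,58,22],[58.5,-58,22]])/1000.
U=np.array([np.array([55,33])/5.4+o,np.array([747,35])/5.4+o,np.array([22,576])/2.6+[260,70],np.array([92,451])/5.4+o,np.array([675,455])/5.4+o])
def W(q,X): 
    cc,s=np.cos(q[2]),np.sin(q[2]); return np.c_[q[0]+cc*X[:,0]-s*X[:,1],q[1]+s*X[:,0]+cc*X[:,1],X[:,2]]
f=lambda q:(proj(c,W(q,M))-U).ravel()
r=least_squares(f,[.662,.055,1.717]); q=r.x; print(q,np.degrees(q[2]),np.round(f(q).reshape(-1,2),2))
np.save("bed.npy",q)
def bedxy(uv,z):
    X=back(c,uv,z); d=X[:,:2]-q[:2]; cc,s=np.cos(q[2]),np.sin(q[2]); return np.round(1000*np.c_[cc*d[:,0]+s*d[:,1],-s*d[:,0]+cc*d[:,1]],1)
print("sill",bedxy(np.array([[112,528],[625,530]])/5.4+o,.011),"mark",bedxy(np.array([[112,441],[632,442]])/5.4+o,.010))
print("bar front top edge z35",bedxy(np.array([[155,386],[655,386]])/5.4+o,.035),"z17",bedxy(np.array([[155,390],[655,388]])/5.4+o,.017))
# fuse silhouette edges
e=lambda v:back(c,np.array(v)/2.6+[260,70],.026)
print("fuse edges z26",bedxy(np.array([[85,462],[85,535],[265,462],[265,530]])/2.6+[260,70],.026), bedxy(np.array([[65,497],[297,495]])/2.6+[260,70],.026))
print("tcp",proj(c,np.array([[.5727,.1018,.2313]])), "cam",-c["R"].T@c["t"])
E
```

```text
[0.66329515 0.05471239 1.72124317] 98.61996926306179 [[-0.71 -0.17]
 [ 0.85 -0.2 ]
 [-0.31  0.4 ]
 [ 0.06  0.35]
 [ 0.06 -0.12]]
sill [[ 39.9  52.8]
 [ 39.8 -53.9]] mark [[ 58.2  53.2]
 [ 58.2 -53.6]]
bar front top edge z35 [[ 74.6  47.3]
 [ 74.8 -47.3]] z17 [[ 70.2  45.5]
 [ 70.8 -54.2]]
fuse edges z26 [[-46.1  40. ]
 [-83.8  38.6]
 [-45.9 -40.5]
 [-80.9 -44. ]] [[-63.9  48.4]
 [-62.6 -56.7]]
tcp [[255.76881872 255.9696773 ]] cam [0.56071086 0.18242721 0.37405173]
```

```bash
python3 d.py '(lambda q:[q[0]-.113*np.cos(q[2]),q[1]-.113*np.sin(q[2]),.018])(np.load("bed.npy"))' 98.62
```

```text
3.7 [0.5721 0.1032 0.2312] [-3.1415e+00  1.0000e-04  1.7241e+00] [-0.13  0.24 -0.64] 0.04270779647912954
fullscale xyz [-6.992  3.296  8.528] rot [-0.      0.      0.0004]
```

```bash
python3 -m handwheel '[[-1,0.47,0.1,0,0,0],[-1,0.47,0.1,0,0,0],[-1,0.47,0.1,0,0,0],[-1,0.47,0.1,0,0,0],[-1,0.47,0.1,0,0,0],[-1,0.47,0.5,0,0,0],[-0.99,0.48,0.5,0,0,0.0004],[0,0,0.5,0,0,0]]'
python3 -m handwheel '[[0,0,1,0,0,0],[0,0,1,0,0,0],[0,0,1,0,0,0],[0,0,1,0,0,0],[0,0,0,0,0,0]]'
python3 d.py '(lambda q:[q[0]-.113*np.cos(q[2]),q[1]-.113*np.sin(q[2]),.018])(np.load("bed.npy"))' 98.62
python3 - <<'E'
from workcell import bot
import cv2
p=bot.grab_frame("top"); cv2.imwrite("pics/t2.png",cv2.resize(p["pixels"][120:260,190:400],None,fx=3.8,fy=3.8))
E
```

```text
clock: 4.7
position: [0.6808, -0.0571, 0.1806]
tool_rot: [-3.142, 0.0, 1.722]
force: [1.1, 0.2, 0.2]
grip_width: 0.0429
clock: 5.32
position: [0.6791, -0.0545, 0.0797]
tool_rot: [-3.139, -0.001, 1.724]
force: [-0.6, -0.7, -0.2]
grip_width: 0.043
5.325 [ 0.6791 -0.0545  0.0797] [-3.1386e+00 -1.2000e-03  1.7243e+00] [-0.64 -0.68 -0.17] 0.043048093230061285
fullscale xyz [-0.108  0.036  2.469] rot [-0.0005 -0.0002  0.0005]
```

View pics/t2.png

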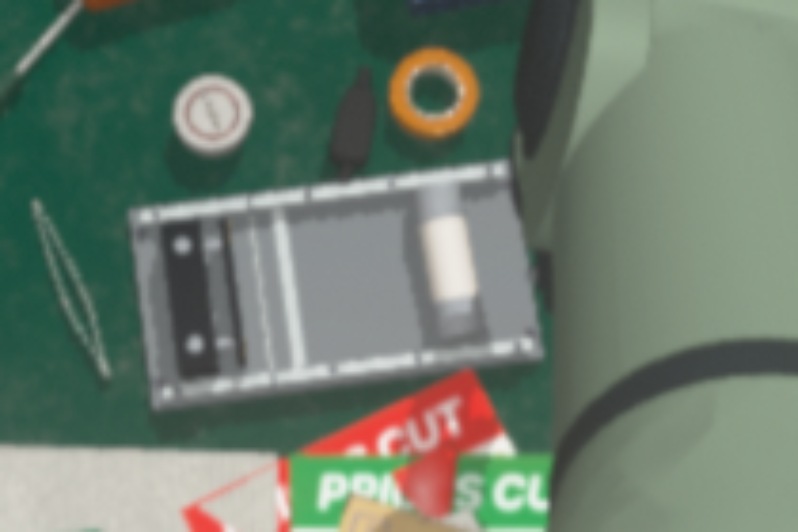

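The fuse is still at crop (447,258) and the arm is behind it, clear of the bed. I'll descend.

```bash
cat > st.py <<'E'
from workcell import bot
from h import *
q=np.load("bed.npy"); s=bot.observe(); u=np.array([np.cos(q[2]),np.sin(q[2])]); v=np.array([-u[1],u[0]])
d=s["position"][:2]-q[:2]; F=np.array(s["force"])
print("t",round(s["clock"],2),"bedx %.2f bedy %.2f z %.2f mm"%(1e3*d@u,1e3*d@v,1e3*s["position"][2]),"push N %.2f side %.2f up %.2f"%(-F[:2]@u,F[:2]@v,F[2]),"rot",np.round(s["tool_rot"],4),"My",np.round(s["moment"],2))
E
python3 -m handwheel '[[-0.1,0,0.9,0,0,0],[0,0,0.9,0,0,0],[0,0,0.45,0,0,0],[0,0,0.2,0,0,0],[0,0,0,0,0,0]]'; python3 st.py; python3 st.py
python3 -m handwheel '[[0.15,0,0,0,0,0],[0.15,0,0,0,0,0],[0.15,0,0,0,0,0],[0.15,0,0,0,0,0],[0.1,0,0,0,0,0]]'; python3 st.py
```

```text
clock: 6.0
position: [0.6808, -0.0587, 0.02]
tool_rot: [-3.141, 0.0, 1.723]
force: [0.2, 0.0, 0.6]
grip_width: 0.0426
t 6.0 bedx -114.74 bedy -0.33 z 19.96 mm push N -0.01 side -0.23 up 0.58 rot [-3.1414  0.      1.7229] My [-0.01  0.   -0.03]
t 6.0 bedx -114.74 bedy -0.33 z 19.96 mm push N -0.01 side -0.23 up 0.58 rot [-3.1414  0.      1.7229] My [-0.01  0.   -0.03]
clock: 6.62
position: [0.6781, -0.041, 0.0201]
tool_rot: [3.142, -0.0, 1.723]
force: [-0.5, 0.4, -0.0]
grip_width: 0.0431
t 6.62 bedx -96.81 bedy -0.35 z 20.10 mm push N -0.49 side 0.44 up -0.05 rot [ 3.1415e+00 -1.0000e-04  1.7232e+00] My [ 0.05  0.   -0.04]
```

```bash
python3 -m handwheel '[[0.2,0,0,0,0,0],[0.2,0,0,0,0,0],[0.2,0,0,0,0,0],[0.2,0,0,0,0,0],[0.2,0,0,0,0,0],[0.2,0,0,0,0,0],[0.2,0,0,0,0,0],[0.2,0,0,0,0,0]]'; python3 st.py
python3 - <<'E'
from workcell import bot
import cv2,pickle
p=bot.grab_frame("wrist"); cv2.imwrite("pics/w3.png",p["pixels"]); pickle.dump(dict(p),open("w3.pkl","wb"))
p=bot.grab_frame("top"); cv2.imwrite("pics/t3.png",cv2.resize(p["pixels"][120:260,190:400],None,fx=3.8,fy=3.8))
E
python3 st.py
```

```text
clock: 7.62
position: [0.672, -0.0015, 0.0201]
tool_rot: [-3.142, 0.0, 1.723]
force: [-0.5, 0.5, 0.6]
grip_width: 0.0428
t 7.62 bedx -56.90 bedy -0.22 z 20.06 mm push N -0.59 side 0.39 up 0.64 rot [-3.1416  0.      1.7229] My [-0.03 -0.01 -0.01]
t 7.72 bedx -56.37 bedy -0.31 z 20.03 mm push N 0.18 side 0.36 up -0.51 rot [-3.1416e+00 -4.0000e-04  1.7237e+00] My [-0.01 -0.01  0.01]
```

View pics/w3.png

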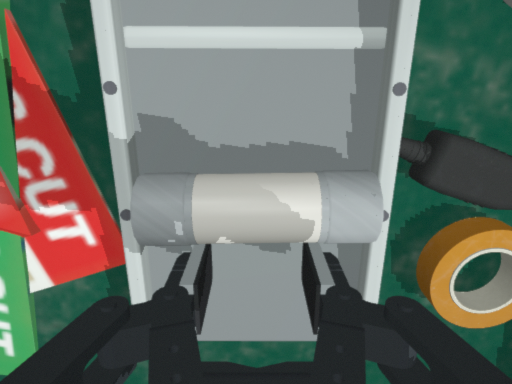

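View pics/t3.png

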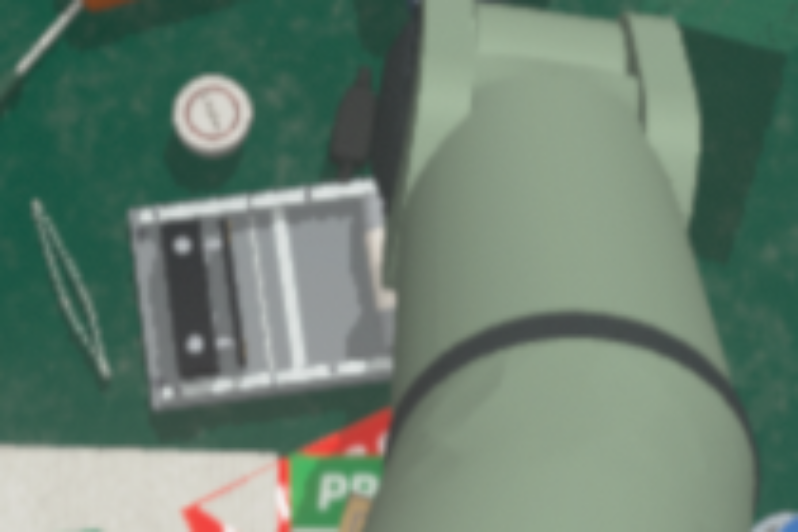

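The wrist picture shows the fuse square in front of both fingers (rows 172–244, cols 132–384) with the sill at row 37.

```bash
python3 - <<'E'
import pickle
from h import *
p=pickle.load(open("w3.pkl","rb")); c=cam(p); q=np.load("bed.npy")
def b(uv,z):
    X=back(c,uv,z); d=X[:,:2]-q[:2]; cc,s=np.cos(q[2]),np.sin(q[2]); return np.round(1000*np.c_[cc*d[:,0]+s*d[:,1],-s*d[:,0]+cc*d[:,1]],1)
print(b([[258,172],[258,244],[132,210],[384,210]],.026),b([[258,37]],.011))
E
python3 -m handwheel '[[0.2,0,0,0,0,0],[0.2,0,0,0,0,0],[0.2,0,0,0,0,0],[0.2,0,0,0,0,0],[0.2,0,0,0,0,0],[0.2,0,0,0,0,0],[0.2,0,0,0,0,0],[0.2,0,0,0,0,0]]'; python3 st.py
```

```text
[[-13.4  -1.1]
 [-47.3  -1.2]
 [-30.9  54.2]
 [-30.5 -56.5]] [[40.4 -0.9]]
clock: 8.72
position: [0.666, 0.038, 0.02]
tool_rot: [3.142, 0.0, 1.723]
force: [0.4, 0.0, -0.4]
grip_width: 0.0426
t 8.72 bedx -16.89 bedy -0.17 z 20.04 mm push N 0.02 side -0.41 up -0.40 rot [3.1416 0.     1.7229] My [-0.04 -0.    0.03]
```

```bash
python3 -m handwheel '[[0.15,0,0,0,0,0],[0.15,0,0,0,0,0],[0.15,0,0,0,0,0],[0.1,0,0,0,0,0],[0.1,0,0,0,0,0],[0.1,0,0,0,0,0],[0.05,0,0,0,0,0],[0.05,0,0,0,0,0]]'; python3 st.py
python3 -m handwheel '[[0.05,0,0,0,0,0],[0.05,0,0,0,0,0],[0.05,0,0,0,0,0],[0.05,0,0,0,0,0]]'; python3 st.py
python3 -m handwheel '[[0.03,0,0,0,0,0],[0.03,0,0,0,0,0]]'; python3 st.py
```

```text
clock: 9.72
position: [0.6628, 0.0588, 0.0201]
tool_rot: [3.142, 0.0, 1.723]
force: [0.3, 0.4, 0.3]
grip_width: 0.0428
t 9.72 bedx 4.07 bedy -0.14 z 20.08 mm push N -0.38 side -0.32 up 0.28 rot [3.1415 0.     1.7229] My [ 0.02 -0.02 -0.01]
clock: 10.22
position: [0.6624, 0.0627, 0.0203]
tool_rot: [3.141, 0.001, 1.722]
force: [-0.3, -4.4, 2.7]
grip_width: 0.0428
t 10.22 bedx 8.00 bedy -0.27 z 20.33 mm push N 4.30 side 1.00 up 2.75 rot [3.1411e+00 1.1000e-03 1.7222e+00] My [-0.9  -0.1   0.03]
clock: 10.48
position: [0.6618, 0.0654, 0.02]
tool_rot: [-3.142, -0.0, 1.723]
force: [-0.6, -1.6, 0.6]
grip_width: 0.0427
t 10.47 bedx 10.83 bedy -0.11 z 20.00 mm push N 1.51 side 0.85 up 0.62 rot [-3.1415e+00 -3.0000e-04  1.7230e+00] My [-0.17 -0.05 -0.06]
```

```bash
python3 -m handwheel '[[0.02,0,0,0,0,0],[0.02,0,0,0,0,0],[0.02,0,0,0,0,0],[0.02,0,0,0,0,0],[0.02,0,0,0,0,0],[0.02,0,0,0,0,0]]'; python3 st.py
python3 - <<'E'
from workcell import bot
import cv2,pickle
p=bot.grab_frame("wrist"); cv2.imwrite("pics/w4.png",p["pixels"]); pickle.dump(dict(p),open("w4.pkl","wb"))
E
```

```text
clock: 11.22
position: [0.6613, 0.0682, 0.02]
tool_rot: [-3.142, -0.0, 1.723]
force: [-0.0, -0.5, -0.3]
grip_width: 0.0427
t 11.22 bedx 13.64 bedy -0.08 z 20.04 mm push N 0.47 side 0.08 up -0.28 rot [-3.1416 -0.      1.723 ] My [0.05 0.05 0.02]
```

View pics/w4.png

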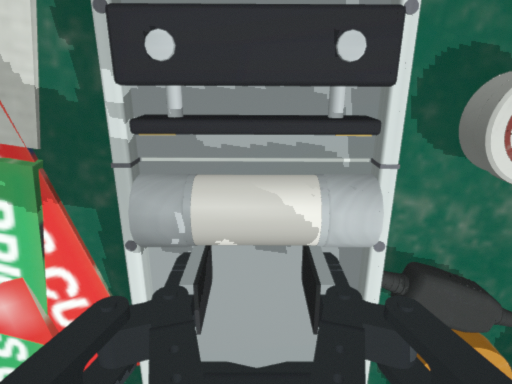

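The fuse is still against both fingers near the crest (rows 175–246); the bar's lower edge is at row 134 and the mark at row 161.

```bash
python3 - <<'E'
import pickle
from h import *
p=pickle.load(open("w4.pkl","rb")); c=cam(p); q=np.load("bed.npy")
def b(uv,z):
    X=back(c,uv,z); d=X[:,:2]-q[:2]; cc,s=np.cos(q[2]),np.sin(q[2]); return np.round(1000*np.c_[cc*d[:,0]+s*d[:,1],-s*d[:,0]+cc*d[:,1]],1)
print(b([[258,175],[258,246]],.0272),b([[258,161]],.010),b([[160,133],[160,136],[350,136]],.035),b([[160,136],[350,136]],.026))
E
python3 -m handwheel '[[0.02,0,0,0,0,0],[0.02,0,0,0,0,0],[0.02,0,0,0,0,0],[0.02,0,0,0,0,0],[0,0,0,0,0,0]]'; python3 st.py
python3 - <<'E'
from workcell import bot
import cv2,pickle
p=bot.grab_frame("wrist"); cv2.imwrite("pics/w5.png",p["pixels"]); pickle.dump(dict(p),open("w5.pkl","wb"))
E
```

```text
[[56.2 -0.9]
 [22.8 -1.1]] [[58. -1.]] [[ 74.9  36.5]
 [ 73.8  36.6]
 [ 74.  -35.9]] [[ 72.3  39.2]
 [ 72.5 -38.4]]
clock: 11.9
position: [0.6611, 0.0701, 0.0201]
tool_rot: [-3.142, -0.0, 1.723]
force: [0.9, -0.2, -0.5]
grip_width: 0.0429
t 11.9 bedx 15.59 bedy -0.10 z 20.05 mm push N 0.34 side -0.84 up -0.50 rot [-3.1416 -0.      1.723 ] My [-0.07 -0.04 -0.03]
```

View pics/w5.png

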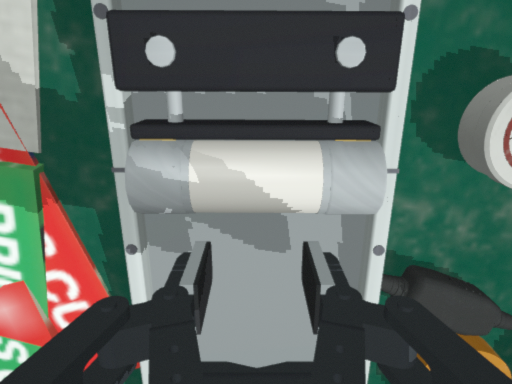

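The fuse rolled off the sill up to the bar (rows 139–213) and the fingers are now about 13 mm behind it. I'll close the gap and then creep.

```bash
python3 - <<'E'
import pickle
from h import *
p=pickle.load(open("w5.pkl","rb")); c=cam(p); q=np.load("bed.npy")
def b(uv,z):
    X=back(c,uv,z); d=X[:,:2]-q[:2]; cc,s=np.cos(q[2]),np.sin(q[2]); return np.round(1000*np.c_[cc*d[:,0]+s*d[:,1],-s*d[:,0]+cc*d[:,1]],1)
print(b([[258,139],[258,213]],.026))
E
python3 -m handwheel '[[0.08,0,0,0,0,0],[0.08,0,0,0,0,0],[0.08,0,0,0,0,0],[0.06,0,0,0,0,0],[0.04,0,0,0,0,0],[0.02,0,0,0,0,0]]'; python3 st.py
python3 -m handwheel '[[0.02,0,0,0,0,0],[0.02,0,0,0,0,0]]'; python3 st.py
```

```text
[[73.1 -0.9]
 [40.4 -1. ]]
clock: 12.7
position: [0.6597, 0.079, 0.0201]
tool_rot: [3.141, 0.0, 1.723]
force: [0.0, 0.3, 0.6]
grip_width: 0.0428
t 12.7 bedx 24.58 bedy -0.14 z 20.10 mm push N -0.32 side -0.08 up 0.60 rot [3.1415 0.     1.723 ] My [-0.04  0.04  0.02]
clock: 12.95
position: [0.6596, 0.0799, 0.0201]
tool_rot: [-3.142, 0.0, 1.723]
force: [-0.5, -1.1, -0.3]
grip_width: 0.0427
t 12.95 bedx 25.49 bedy -0.09 z 20.05 mm push N 1.04 side 0.71 up -0.28 rot [-3.1416e+00  1.0000e-04  1.7229e+00] My [-0.02 -0.02  0.03]
```

```bash
python3 -m handwheel '[[0.02,0,0,0,0,0],[0.02,0,0,0,0,0],[0.01,0,0,0,0,0]]'; python3 st.py
python3 -m handwheel '[[0.01,0,0,0,0,0],[0.01,0,0,0,0,0]]'; python3 st.py
python3 -m handwheel '[[0.01,0,0,0,0,0],[0.01,0,0,0,0,0]]'; python3 st.py

```

```text
clock: 13.32
position: [0.6594, 0.0812, 0.0201]
tool_rot: [-3.142, 0.0, 1.723]
force: [0.1, -0.4, 0.6]
grip_width: 0.0425
t 13.32 bedx 26.79 bedy -0.09 z 20.06 mm push N 0.38 side -0.02 up 0.57 rot [-3.1416  0.      1.7229] My [ 0.03 -0.01  0.01]
clock: 13.58
position: [0.6593, 0.0817, 0.0201]
tool_rot: [3.142, 0.0, 1.723]
force: [-0.5, -0.6, -0.7]
grip_width: 0.0427
t 13.57 bedx 27.24 bedy -0.11 z 20.05 mm push N 0.47 side 0.56 up -0.74 rot [3.1416e+00 1.0000e-04 1.7229e+00] My [0.   0.03 0.01]
clock: 13.82
position: [0.6592, 0.0822, 0.02]
tool_rot: [-3.142, 0.0, 1.723]
force: [0.1, -0.2, 0.4]
grip_width: 0.0424
t 13.82 bedx 27.76 bedy -0.06 z 20.03 mm push N 0.19 side -0.04 up 0.44 rot [-3.1415  0.      1.7229] My [-0.04  0.03 -0.06]
```

```bash
for i in 1 ; do python3 -m handwheel '[[0.01,0,0,0,0,0],[0.01,0,0,0,0,0]]' >/dev/null; python3 st.py; done
python3 -m handwheel '[[0.01,0,0,0,0,0],[0.01,0,0,0,0,0]]'>/dev/null; python3 st.py
python3 - <<'E'
from workcell import bot
import cv2
p=bot.grab_frame("wrist"); cv2.imwrite("pics/w6.png",p["pixels"][110:310,100:420].repeat(2,0).repeat(2,1))
E
```

```text
t 14.07 bedx 28.30 bedy -0.08 z 20.06 mm push N 0.81 side 0.05 up -0.10 rot [-3.1416 -0.      1.7229] My [ 0.02 -0.   -0.01]
t 14.32 bedx 28.79 bedy -0.07 z 20.04 mm push N -0.27 side -0.39 up -1.31 rot [-3.1415  0.      1.7229] My [-0.01  0.03  0.01]
```

View pics/w6.png

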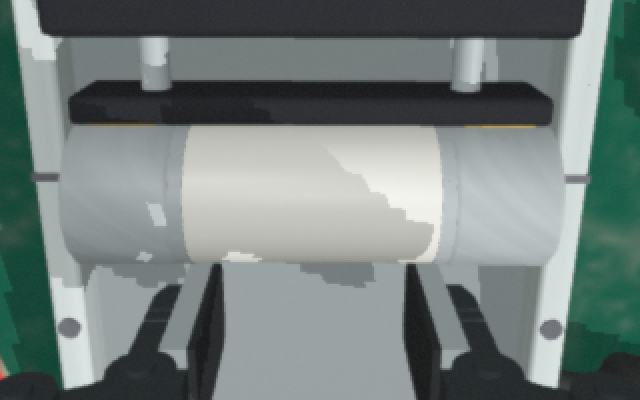

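```bash
python3 -m handwheel '[[0.01,0,0,0,0,0],[0,0,0,0,0,0]]' >/dev/null; python3 st.py
python3 -m handwheel '[[0.01,0,0,0,0,0],[0,0,0,0,0,0]]'>/dev/null; python3 st.py
python3 -m handwheel '[[0.01,0,0,0,0,0],[0,0,0,0,0,0]]'>/dev/null; python3 st.py
```

```text
t 14.62 bedx 29.06 bedy -0.05 z 20.03 mm push N 0.01 side 0.23 up -0.90 rot [-3.1415  0.      1.7229] My [-0.01  0.02  0.02]
t 14.88 bedx 29.28 bedy -0.10 z 20.06 mm push N 0.49 side -0.50 up -0.88 rot [3.1416 0.     1.7229] My [-0.01  0.02 -0.  ]
t 15.12 bedx 29.53 bedy -0.07 z 20.04 mm push N -0.12 side 1.10 up 0.11 rot [-3.1416  0.      1.723 ] My [ 0.02 -0.02  0.01]
```

```bash
python3 -m handwheel '[[0.01,0,0,0,0,0],[0,0,0,0,0,0]]' >/dev/null; python3 st.py
python3 -m handwheel '[[0.01,0,0,0,0,0],[0,0,0,0,0,0]]'>/dev/null; python3 st.py
python3 -m handwheel '[[0.01,0,0,0,0,0],[0,0,0,0,0,0]]'>/dev/null; python3 st.py
```

```text
t 15.38 bedx 29.82 bedy -0.10 z 20.05 mm push N -0.03 side -0.10 up 0.60 rot [3.1416 0.     1.7231] My [ 0.02 -0.04  0.02]
t 15.62 bedx 30.04 bedy -0.07 z 20.03 mm push N 1.08 side -1.20 up 0.19 rot [-3.1415  0.      1.7229] My [-0.03 -0.03  0.  ]
t 15.88 bedx 30.31 bedy -0.09 z 20.06 mm push N -0.17 side -0.35 up 0.22 rot [3.1416 0.     1.723 ] My [ 0.04  0.   -0.03]
```

```bash
python3 -m handwheel '[[0.01,0,0,0,0,0],[0,0,0,0,0,0]]' >/dev/null; python3 st.py
python3 -m handwheel '[[0.01,0,0,0,0,0],[0,0,0,0,0,0]]'>/dev/null; python3 st.py
python3 - <<'E'
from workcell import bot
import cv2
p=bot.grab_frame("wrist"); cv2.imwrite("pics/w7.png",p["pixels"][110:310,100:420].repeat(2,0).repeat(2,1))
E
```

```text
t 16.12 bedx 30.53 bedy -0.07 z 20.06 mm push N 0.14 side -0.18 up 0.00 rot [-3.1416  0.      1.723 ] My [ 0.04  0.02 -0.  ]
t 16.38 bedx 30.78 bedy -0.07 z 20.03 mm push N -0.59 side 0.28 up 0.24 rot [-3.1416  0.      1.723 ] My [0.01 0.   0.04]
```

View pics/w7.png

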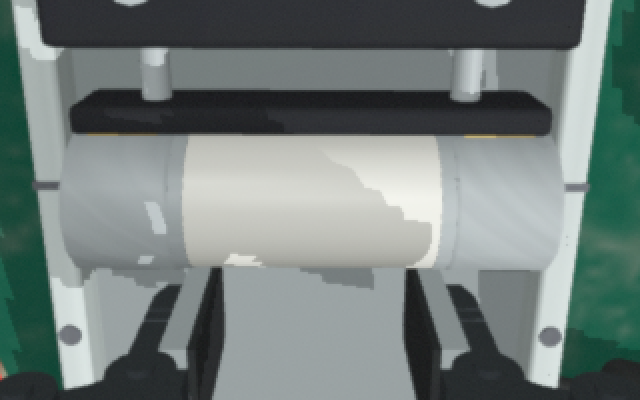

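```bash
python3 -m handwheel '[[0.01,0,0,0,0,0],[0.01,0,0,0,0,0],[0,0,0,0,0,0]]' >/dev/null; python3 st.py
python3 -m handwheel '[[0.01,0,0,0,0,0],[0,0,0,0,0,0]]'>/dev/null; python3 st.py
python3 -m handwheel '[[0.01,0,0,0,0,0],[0,0,0,0,0,0]]'>/dev/null; python3 st.py
```

```text
t 16.8 bedx 31.15 bedy -0.10 z 20.05 mm push N 0.94 side 0.73 up 0.50 rot [3.1415e+00 2.0000e-04 1.7228e+00] My [-0.14 -0.01 -0.01]
t 17.05 bedx 31.31 bedy -0.09 z 20.06 mm push N 1.71 side -0.47 up 0.06 rot [3.1416e+00 3.0000e-04 1.7228e+00] My [-0.42 -0.11 -0.  ]
t 17.3 bedx 31.46 bedy -0.11 z 20.10 mm push N 3.45 side -1.26 up 0.97 rot [3.1415e+00 4.0000e-04 1.7227e+00] My [-0.83 -0.21 -0.09]
```

```bash
python3 -m handwheel '[[0.01,0,0,0,0,0],[0,0,0,0,0,0]]'>/dev/null; python3 st.py
python3 -m handwheel '[[0.005,0,0,0,0,0],[0,0,0,0,0,0]]'>/dev/null; python3 st.py
```

```text
t 17.55 bedx 31.58 bedy -0.07 z 20.06 mm push N 5.29 side -0.64 up -0.03 rot [3.1415e+00 5.0000e-04 1.7226e+00] My [-1.11 -0.21 -0.13]
t 17.8 bedx 31.60 bedy -0.10 z 20.08 mm push N 5.43 side -0.45 up 0.67 rot [3.1415e+00 6.0000e-04 1.7226e+00] My [-1.16 -0.33 -0.09]
```

```bash
python3 -m handwheel '[[0.01,0,0,0,0,0],[0,0,0,0,0,0]]'>/dev/null; python3 st.py
python3 -m handwheel '[[0,0,0,0,0,0],[0,0,0,0,0,0]]'>/dev/null; python3 st.py
```

```text
t 18.05 bedx 31.68 bedy -0.10 z 20.08 mm push N 6.34 side -0.45 up 0.56 rot [3.1415e+00 8.0000e-04 1.7224e+00] My [-1.27 -0.34 -0.05]
t 18.3 bedx 31.66 bedy -0.07 z 20.06 mm push N 5.94 side -0.56 up -0.64 rot [3.1415e+00 8.0000e-04 1.7224e+00] My [-1.33 -0.33 -0.09]
```

```bash
python3 -m handwheel '[[0.01,0,0,0,0,0],[0,0,0,0,0,0]]'>/dev/null; python3 st.py
python3 -m handwheel '[[0,0,0,0,0,0],[0,0,0,0,0,0]]'>/dev/null; python3 st.py
```

```text
t 18.55 bedx 31.71 bedy -0.07 z 20.06 mm push N 6.39 side -1.22 up 0.78 rot [3.1415e+00 1.0000e-03 1.7223e+00] My [-1.52 -0.34 -0.09]
t 18.8 bedx 31.75 bedy -0.08 z 20.07 mm push N 7.35 side -0.43 up -0.39 rot [3.1415e+00 1.0000e-03 1.7224e+00] My [-1.47 -0.33 -0.08]
```

```bash
python3 -m handwheel '[[0.006,0,0,0,0,0],[0,0,0,0,0,0],[0,0,0,0,0,0],[0,0,0,0,0,0]]'>/dev/null; python3 st.py
python3 -m handwheel '[[0,0,0,0,0,0],[0,0,0,0,0,0],[0,0,0,0,0,0],[0,0,0,0,0,0]]'>/dev/null; python3 st.py
python3 -m handwheel '[[0,0,0,0,0,0],[0,0,0,0,0,0],[0,0,0,0,0,0],[0,0,0,0,0,0]]'>/dev/null; python3 st.py
python3 -m handwheel '[[0,0,0,0,0,0],[0,0,0,0,0,0],[0,0,0,0,0,0],[0,0,0,0,0,0]]'>/dev/null; python3 st.py
```

```text
t 19.3 bedx 31.79 bedy -0.09 z 20.07 mm push N 7.80 side -0.27 up -0.45 rot [3.1414e+00 1.1000e-03 1.7223e+00] My [-1.55 -0.36 -0.06]
t 19.8 bedx 31.80 bedy -0.08 z 20.07 mm push N 7.04 side 0.02 up 0.39 rot [3.1415e+00 1.1000e-03 1.7223e+00] My [-1.61 -0.36 -0.06]
t 20.3 bedx 31.76 bedy -0.10 z 20.10 mm push N 7.54 side -2.00 up 0.24 rot [3.1414e+00 1.1000e-03 1.7222e+00] My [-1.62 -0.37 -0.11]
t 20.8 bedx 31.79 bedy -0.09 z 20.10 mm push N 7.83 side -0.31 up 0.76 rot [3.1414e+00 1.1000e-03 1.7223e+00] My [-1.6  -0.35 -0.07]
```

Steady at about 7.5 N for 2 s. Now the slow back-off.

```bash
python3 -m handwheel '[[-0.005,0,0,0,0,0],[-0.005,0,0,0,0,0],[-0.005,0,0,0,0,0],[-0.005,0,0,0,0,0],[-0.005,0,0,0,0,0],[-0.005,0,0,0,0,0],[-0.005,0,0,0,0,0],[-0.005,0,0,0,0,0]]'>/dev/null; python3 st.py
python3 -m handwheel '[[-0.004,0,0,0,0,0],[-0.004,0,0,0,0,0],[-0.004,0,0,0,0,0],[-0.004,0,0,0,0,0],[-0.004,0,0,0,0,0],[-0.004,0,0,0,0,0],[-0.004,0,0,0,0,0],[-0.004,0,0,0,0,0]]'>/dev/null; python3 st.py
```

```text
t 21.8 bedx 31.66 bedy -0.10 z 20.06 mm push N 5.01 side -0.60 up 0.33 rot [3.1415e+00 1.0000e-04 1.7228e+00] My [-1.   -0.29 -0.14]
t 22.8 bedx 31.25 bedy -0.07 z 20.05 mm push N 0.72 side 0.22 up 0.07 rot [-3.1415e+00 -3.0000e-04  1.7231e+00] My [-0.12 -0.1  -0.07]
```

```bash
python3 -m handwheel '[[-0.004,0,0,0,0,0],[-0.004,0,0,0,0,0],[-0.004,0,0,0,0,0],[-0.004,0,0,0,0,0],[-0.004,0,0,0,0,0],[-0.004,0,0,0,0,0],[-0.004,0,0,0,0,0],[-0.004,0,0,0,0,0]]'>/dev/null; python3 st.py
```

```text
t 23.8 bedx 30.18 bedy -0.08 z 20.05 mm push N -0.43 side 0.21 up 0.43 rot [-3.1416  0.      1.7229] My [-0.01  0.01  0.04]
```

Contact is free. I'll withdraw a little more, slowly at first, and look.

```bash
python3 -m handwheel '[[-0.01,0,0,0,0,0],[-0.01,0,0,0,0,0],[-0.02,0,0,0,0,0],[-0.04,0,0,0,0,0],[-0.08,0,0,0,0,0],[-0.16,0,0,0,0,0],[-0.2,0,0,0,0,0],[-0.2,0,0,0,0,0]]'>/dev/null; python3 st.py
python3 - <<'E'
from workcell import bot
from h import *
p=bot.grab_frame("wrist"); cv2.imwrite("pics/w8.png",p["pixels"])
E
```

```text
t 24.8 bedx 11.65 bedy -0.10 z 20.06 mm push N 0.28 side 0.80 up 0.69 rot [3.1416e+00 1.0000e-04 1.7227e+00] My [-0.01  0.    0.06]
```

View pics/w8.png

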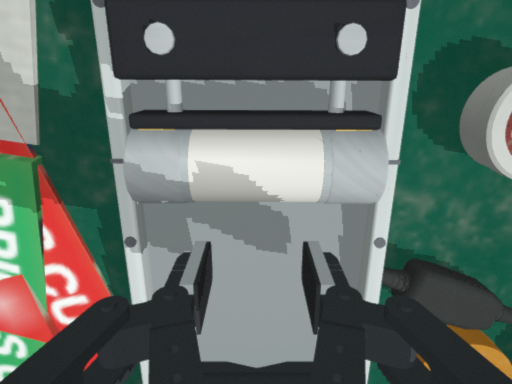

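The fuse stayed by the bar (rows 128–203), about 18 mm clear of the fingers. I'll raise the fingers and check that it is still.

```bash
python3 -m handwheel '[[-0.2,0,0,0,0,0],[0,0,-0.5,0,0,0],[0,0,-1,0,0,0],[0,0,-1,0,0,0],[0,0,-1,0,0,0],[0,0,0,0,0,0],[0,0,0,0,0,0]]'>/dev/null; python3 st.py
cat > ck.py <<'E'
from workcell import bot
from h import *
q=np.load("bed.npy");p=bot.grab_frame("wrist"); c=cam(p); cv2.imwrite("pics/w9.png",p["pixels"])
def b(uv,z):
    X=back(c,uv,z); d=X[:,:2]-q[:2]; cc,s=np.cos(q[2]),np.sin(q[2]); return 1000*np.c_[cc*d[:,0]+s*d[:,1],-s*d[:,0]+cc*d[:,1]]
for d in bot.trace(p,"fuse_center"):
    B=b(np.argwhere(d["region"])[:,::-1],.026); print(round(d["score"],2),np.round(d["point"],1),np.round([B.min(0),B.max(0)],1))
E
python3 ck.py; python3 -m handwheel '[[0,0,0,0,0,0],[0,0,0,0,0,0],[0,0,0,0,0,0],[0,0,0,0,0,0]]'>/dev/null; python3 ck.py; python3 st.py
```

```text
t 25.73 bedx 7.41 bedy 0.05 z 107.55 mm push N -0.48 side -0.06 up 0.87 rot [-3.1415e+00 -1.0000e-04  1.7232e+00] My [ 0.02 -0.    0.06]
0.7 [254.3 122.7] [[ 42.  -53.1]
 [ 73.7  53.6]]
0.9 [255.7 124.6] [[ 42.  -53.5]
 [ 74.3  53.6]]
t 26.43 bedx 7.19 bedy -0.11 z 107.54 mm push N 0.22 side -0.05 up 0.18 rot [-3.1416  0.      1.7229] My [-0.02 -0.02  0.01]
```

View pics/w9.png

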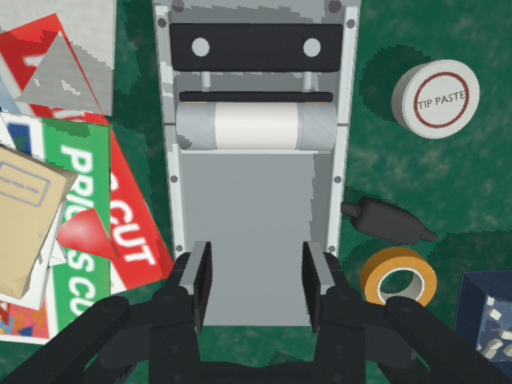

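The fuse lies square at rows 102–150, axis at bed x of about 58 mm, and didn't move over 0.6 s. The tin, plug and tape look untouched.

```bash
python3 -c "
from workcell import bot
print(bot.job_done())"
```

```text
the job is handed in; nothing more can be done
None
```

I rolled the larger fuse, the one on the bed, along the bed and over the sill with the half-open fingers. I held it against the contact bar for about 2 s, backed off at under 1 mm/s, lifted the fingers clear and handed the job in at about 26 s.

**Push on the bar:** the wrist force read 7.0–7.8 N during the hold. This is my only measure of the bar force, and friction on the bed could put it off by about 1 N.

**Roll off the sill:** just past the crest the fuse ran ahead of the fingers and rolled freely up to the bar. No force reading covers that touch. I estimated it would stay below 10 N.

**Last checks:** the fuse's axis was at bed x of about 58 mm, behind the sill at the mark, and it had not moved in two pictures 0.6 s apart. The force on the tool was back to zero. The tin, tape and plug looked unmoved. I did not look at the tweezers, cutters and spool again at the end, but the arm never went low near them.

No check failed, and the handover gave no verdict.

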